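# Pull a resistance module from the rack and set its dial to the red mark

### The job

The resistance module with the red handle has to be set for calibration. Tilt it towards you by its handle to free it from under the rack's rear bar, lift it out and lay it gently, without dropping it, flat on its back on the blue mat; let it go, and only then turn its black dial knob so that the white pointer line stands on the red index mark. Leave the other two modules standing in the rack and the other things on the bench where they are.

Things in the scene. Friction and masses are not known exactly. Their poses are not given: they have to be found in the camera images.
- module_red: loose grey box module, 80 (x) x 60 (y) x 130 (z) mm, about 0.6 kg, red barrel handle on top. Origin: centre of its underside; x points from front panel to back, z up to the handle. The aluminium front panel (-x face, 40 mm before the origin) carries the knob; the back (+x face) is flat. Held by its handle from left and right it can pivot about the line through the fingers, with some friction.
- module_red_handle (a point): centre of the red barrel handle: a bar 20 mm in diameter and 32 mm long along the module's y, its ends tapering to flat 10 mm discs, on a 12 mm steel stem; 26 mm above the top of the case (156 mm above the underside). The handles of the neighbouring modules stand 63 mm to either side, 31 mm clear.
- module_red_middle (a point): centre of the case of module_red (65 mm above its underside). When the module lies on its back this point and the handle's centre are 40 mm above the mat's top, the panel 80 mm above it
- module_red_knob_face (a point): centre of the outer face of the black dial knob of module_red: fluted cylinder 42 mm in diameter, 30 mm long out from the panel (with a skirt 50 mm in diameter in the first 3 mm); its axis is square to the panel, 66 mm above the module's underside
- module_red_knob (a joint): angle of the dial knob. 0 = white pointer line on the red index mark, which is on the dial's side nearest the handle; grows as the knob is turned clockwise, looking at the panel; stops at -2.7 and 2.7. Starts between -2.3 and -1.7, more than one grasp can turn. Light friction (0.04 N m) holds it where it is left; the lying module's own weight keeps it from turning along.
- rack: fixed dark steel rack, 104 (x) x 207 (y) x 168 (z) mm; x points from its open front to its back. Origin: centre of its underside. Floor 8 mm thick; front lip 18 mm above the floor, its inner face 44 mm before the origin; back panel's inner face 46 mm behind it. The three modules stand side by side, 3 mm apart, in a row along y. End cheeks 68 mm high, 168 mm at the back.
- rack_bar (a point): middle of the fixed round steel bar, 10 mm thick, along the rack's y over the rear top edges of the cases: 31 mm behind the rack's origin, underside 13 mm above the case tops. A module cannot go straight up; its top must first lean at least 20 mm to the front, pivoting on the front lip
- module_black: module like module_red but with a black handle; stays in the rack. Origin: centre of its underside
- module_white: module like module_red but with a white handle; stays in the rack. Origin: centre of its underside
- mat: fixed blue bench mat, 270 (x) x 170 (y) x 4 mm, white border line. Origin: centre of its underside; the top is 4 mm above it
- std_resistor: bystander: green cylindrical can with terminals, 48 mm wide, 69 mm high
- tape_yellow: bystander: roll of yellow tape, 96 mm across, 19 mm high, lying flat
- coil_1: bystander: coil with green winding, 58 x 38 x 29 mm
- pliers: bystander: pliers with red handles, 176 mm long

How it is judged (in metres and radians):
On the way, in this order (a step that is already met when the one before it is completed fails the run):
1. the red-handled module lies flat on its back on the mat and is let go (angle between module_red's own x axis and vertical above 3.04 rad and height (world z) of module_red_middle below 0.05 m and x of module_red_middle in the frame of mat between -0.12 and 0.12 m and y of module_red_middle in the frame of mat between -0.08 and 0.08 m and contact force between the fingers and module_red below 0.2 N), for 0.2 s.
2. its knob's pointer stands on the red mark (value of joint module_red_knob between -0.1 and 0.1 rad and angle between module_red's own x axis and vertical above 3.04 rad), for 0.1 s.
At the end, for the whole second after the job is handed in: module_red lies on its back (within 0.1 rad) on the mat, the middle of its case over the mat, at rest; its pointer is within 0.1 rad of the red mark; the other two modules stand upright in the rack within 15 mm of their start (all of step 2 and height (world z) of module_red_middle below 0.05 m and x of module_red_middle in the frame of mat between -0.12 and 0.12 m and y of module_red_middle in the frame of mat between -0.08 and 0.08 m and linear speed of module_red below 0.02 m/s and distance of each of module_black, module_white from where it was at the start of the episode below 0.015 m and angle between each of module_black, module_white's own z axis and vertical below 0.1 rad); the robot touches nothing.
It fails at once if the module is dropped or slammed on the mat (over 90 N) (contact force between module_red and mat above 90 N).
It fails at once if another module is pulled out or tipped (distance of any of module_black, module_white from where it was at the start of the episode above 0.03 m).
It fails at once if a bystander is moved by more than 30 mm (distance of any of std_resistor, tape_yellow, coil_1, pliers from where it was at the start of the episode above 0.03 m).
It also fails if it takes over 72 s, if anything falls off the work surface, if the arm or the gripper's body presses on something with over 40 N, if the wrist force passes 120 N, or if a joint passes its speed limit or range.

### The arm

A 7-joint arm with a two-finger parallel gripper is mounted at the origin on a cart in front of the work surface, level with it; the furniture and walls round the work are solid. World frame = base frame: x ahead of the robot, y to its left, z up, the work surface at z = 0. Lengths are in m, angles in degrees, forces in N, time in s.
With the tool pointing down it reaches from about 0.425 to 0.875 m from the base axis. Payload 4.7 kg.
Tool frame: the origin (TCP) lies between the finger pads; the fingertips stand 25 mm ahead of it and the grasp point (between the pads) lies 6 mm ahead of it (env.tip_reach is the distance from the TCP to the fingertips, in m); z points along the fingers, y is the direction in which the jaws open and shut (so a half turn about z gives the same grasp; the last joint's range is limited). The gripper opens to 87 mm and grips with 3 to 60 N. Pads are 19 mm wide; open, the fingers measure 117 mm over their backs; the gripper's body (75 mm by 190 mm) begins 51 mm behind the grasp point.
Start: joints at [71.224, 18.392, -4.016, 83.108, 1.295, 78.541, -3.26], TCP at [0.218, -0.612, 0.248] pointing down, gripper open.
Joint ranges: [-163.93, 163.93], [-17.29, 119.83], [-79.2, 71.16], [3.27, 140.29], [-89.18, 269.18], [5.43, 117.66], [-154.24, 154.24]. Speed limits (degrees/s): [147.25, 147.25, 180, 180, 180, 180, 180].

### API

Orientations are given as [roll, pitch, yaw] about the fixed x, y, z axes, in that order (R = Rz(yaw) Ry(pitch) Rx(roll)).
In Python, from cell import env, viewer, job gives the robot as it stands.
- The arm moves only by the tool move_arm, never from a script. Its argument "steps" is a list of rows, each a list of 7 numbers: the finger opening in cm, from 0 to 8.7, then the shift along the tool's x, y, z in cm, then the turn, a rotation vector about the tool's x, y, z in rad. In form: [[fingers, tx, ty, tz, wx, wy, wz], ...]. A call has 1 to 5 rows; each row shifts and turns the commanded pose from where the row before left it, along the tool's axes as they then stand; what a row does not reach is not made up. A row lasts 1/12 s, in which the tool goes at most 41.7 mm and 7.16 degrees, less where a joint would pass 70% of its speed; a pose out of reach is approached as far as the arm can. A call is refused whole if a number of a shift passes 4.17 or a number of a turn 0.125, either way. A call with a gripper value outside its range is refused whole. The fingers move at their own pace and stop on an object; "force" is the grip in N (left out, the last holds). Time passes only in rows, so rows that do not move let the fingers close. It gives the time, the measured TCP pose, the force and the opening at its end, in the units of the state.
- env.get_obs(): the state, without advancing time (a new reading comes with each control period).
- viewer.read_camera(name): name is "side" or "top" or "wrist"; returns a dict with "img" (480x640x3 uint8, red, green, blue), "vfov" (degrees; the focal length in pixels is half the picture's height over the tangent of half this angle, whatever the lens; pixels are square), "cx", "cy" (the principal point, pixels), "extrinsics" (4x4, takes a point from world to camera coordinates); the wrist camera has in their place "mount" (4x4, takes a point from camera to tool coordinates, whose origin is the TCP and whose axes are the flange's). Camera axes: x right, y down, z forward; pixel columns grow to the right and rows downward; lengths in m; the calibration is good to about 2 mm. The wrist camera is an equidistant fisheye: a pixel r from the principal point sees the ray r / f radians off the axis. A picture is of the moment at which its call begins: read the wrist's pose just before it. There is no depth.
- job.sign_off(): hands the job in, once; it reports no verdict.
The state is a dict: "time_s": time; "qpos": joint angles; "joint_velocities": joint speeds; "effort": joint torques, N m; "tool_pos": TCP position; "tool_rot": TCP orientation; "force": force on the tool from outside, world axes, zero at the start; "wrist_torque": the same for the moment, N m; "grip_width": finger opening in m.
Only numpy, scipy, OpenCV 4.12 (cv2) and the standard library are available. Lean on these libraries where they do the work, as an engineer would, in place of code of your own. Each camera call takes 0.05 s, during which the arm holds its last target.

## Working session

There is one attempt and no reset: what is moved stays moved. The work goes in short steps, Python scripts to look and compute and a tool call to move; the robot and the scene stay as the last step left them, time stands still between calls to the robot, and variables do not carry over. Pictures are saved under pics/ and viewed, and the job is handed in when it is done.

Besides the shell and the picture viewer there is one more tool, called after "Call:" as a command line: name --pt "numbers of a row" for each row, then --argument value for the rest. move_arm: Moves the arm, as the interface text tells. Its arguments: {"type":"object","properties":{"steps":{"type":"array"},"force":{"type":"number"}},"required":["steps"]}

```bash
ls; mkdir -p pics; cat > h.py <<'E'
import numpy as np, cv2
from cell import env, viewer, job
from scipy.spatial.transform import Rotation as R
def snap(n,f):
    o=env.get_obs(); c=viewer.read_camera(n)
    cv2.imwrite('pics/'+f+'.png',cv2.cvtColor(c['img'],cv2.COLOR_RGB2BGR)); np.savez('pics/'+f+'.npz',o=np.array([0]),**{k:v for k,v in c.items()},tp=o['tool_pos'],tr=o['tool_rot'])
    return o,c
def ray(f,u,v):
    c=np.load('pics/'+f+'.npz')
    F=240/np.tan(np.radians(float(c['vfov']))/2)
    x,y=u-float(c['cx']),v-float(c['cy'])
    if 'mount' in c:
        r=np.hypot(x,y); th=r/F; d=np.array([np.sin(th)*x/r,np.sin(th)*y/r,np.cos(th)]) if r>0 else np.array([0,0,1.])
        Rt=R.from_euler('xyz',c['tr'],degrees=True).as_matrix(); M=c['mount']
        p=Rt@M[:3,3]+c['tp']; return p,Rt@M[:3,:3]@d
    E=c['extrinsics']; d=np.array([x/F,y/F,1]); d/=np.linalg.norm(d)
    return -E[:3,:3].T@E[:3,3], E[:3,:3].T@d
def plane(f,u,v,z):
    p,d=ray(f,u,v); return p+d*(z-p[2])/d[2]
def tri(*rs):
    A=0;b=0
    for f,u,v in rs:
        p,d=ray(f,u,v);P=np.eye(3)-np.outer(d,d);A=A+P;b=b+P@p
    x=np.linalg.solve(A,b)
    return x,[np.linalg.norm((np.eye(3)-np.outer(ray(*r)[1],ray(*r)[1]))@(x-ray(*r)[0])) for r in rs]
E
python3 - <<'E'
from h import *
for n in('side','top','wrist'): o,c=snap(n,n+'0')
print(o,env.tip_reach); print({k:c[k] for k in c if k!='img'})
E
```

```text
pics
{'time_s': 0.1, 'qpos': array([71.22571827, 18.43477785, -4.01591915, 83.1670053 ,  1.29688766,
       78.54131803, -3.2607556 ]), 'joint_velocities': array([-0.156418  , -0.08532263, -0.00335853, -0.12780413,  0.07886085,
        0.0525076 , -0.12879713]), 'effort': array([-1.85292788e-04, -4.92573774e+01, -4.05733846e-01, -3.13398063e+01,
       -6.40385505e-02,  3.94623179e-02,  8.78352716e-05]), 'tool_pos': array([ 0.2176518 , -0.61200152,  0.24657925]), 'tool_rot': array([-1.79902237e+02,  7.16586214e-03,  1.95838512e+01]), 'force': array([0.23415451, 0.63203628, 0.92930661]), 'wrist_torque': array([ 0.02474789,  0.02048635, -0.05930017]), 'grip_width': 0.08698135554088583} 0.025
{'vfov': 65.70646984690485, 'cx': 323.42717721414857, 'cy': 236.93563773267408, 'mount': array([[ 5.02929027e-04, -9.58215135e-01, -2.86048077e-01,
         7.93021453e-02],
       [ 9.99999819e-01,  5.76553125e-04, -1.73163182e-04,
         5.87153128e-05],
       [ 3.30849495e-04, -2.86047938e-01,  9.58215251e-01,
        -1.37309298e-01],
       [ 0.00000000e+00,  0.00000000e+00,  0.00000000e+00,
         1.00000000e+00]])}
```

View pics/side0.png

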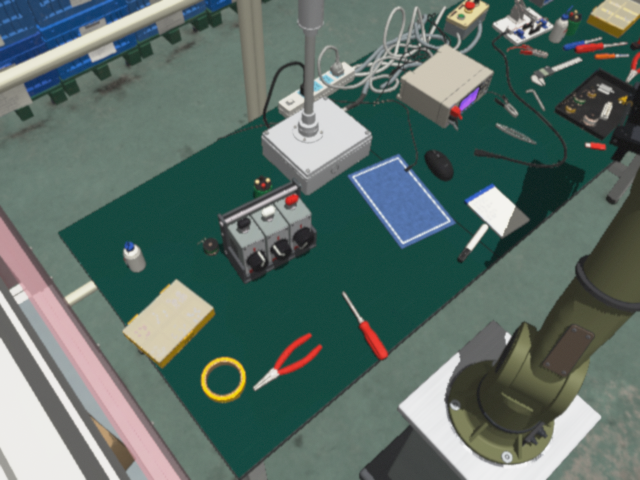

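View pics/top0.png

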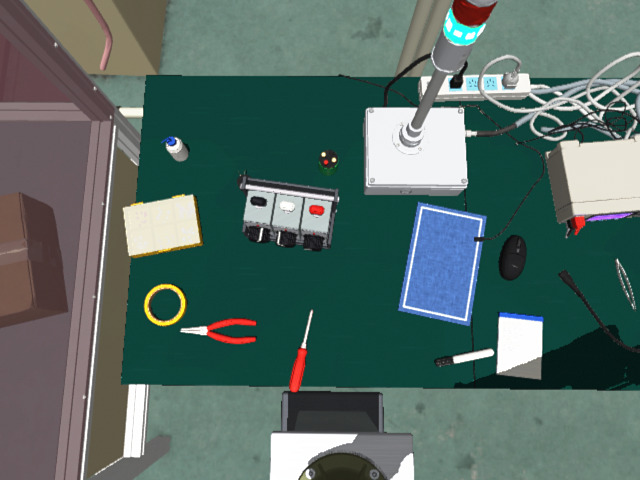

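View pics/wrist0.png

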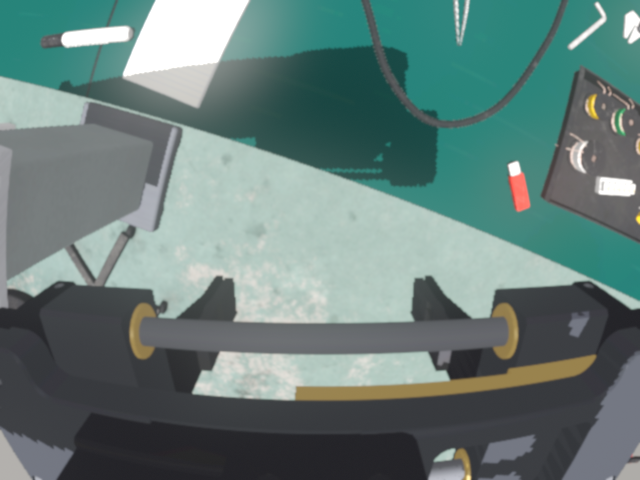

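The top view shows the red handle at about (317,210), with white (287,206) and black (259,201) to its left. The mat is at about (443,264). The rack front faces the robot. Next I'll measure these.

```bash
python3 - <<'E'
from h import *
def cen(f,lo,hi,box):
    im=np.load('pics/%s.npz'%f)['img']; h=cv2.cvtColor(im,cv2.COLOR_RGB2HSV); m=cv2.inRange(h,lo,hi)
    if lo[0]==0 : m|=cv2.inRange(h,(172,lo[1],lo[2]),(180,255,255))
    x0,y0,x1,y1=box; k=np.zeros_like(m);k[y0:y1,x0:x1]=m[y0:y1,x0:x1]
    ys,xs=np.nonzero(k); return xs.mean(),ys.mean(),len(xs),k
t=cen('top0',(0,120,80),(8,255,255),(295,195,335,225)); s=cen('side0',(0,120,80),(8,255,255),(275,185,310,215))
print(t[:3],s[:3]); print('red',tri(('top0',*t[:2]),('side0',*s[:2])))
tw=cen('top0',(0,0,225),(179,40,255),(275,195,300,215)) 
sw=cen('side0',(0,0,225),(179,40,255),(258,203,278,220)); print(tw[:3],sw[:3],tri(('top0',*tw[:2]),('side0',*sw[:2])))
tr=plane('top0',t[0],t[1],.164);print(tr)
for z in(.16,.168): print(plane('top0',*t[:2],z),plane('side0',*s[:2],z))
m=cen('top0',(100,80,80),(125,255,255),(390,190,500,340))[3]
c=max(cv2.findContours(m,0,2)[0],key=cv2.contourArea); r=cv2.minAreaRect(c); print(r)
B=[plane('top0',*p,.004) for p in cv2.boxPoints(r)]; print(np.round(B,4), np.mean(B,0))
# rack bar ends
im=np.load('pics/top0.npz')['img'];cv2.imwrite('pics/z.png',cv2.resize(im[160:265,225:355,::-1],None,fx=6,fy=5.7,interpolation=2))
E
```

```text
(np.float64(316.2), np.float64(209.44166666666666), 120) (np.float64(291.4423076923077), np.float64(199.01923076923077), 104)
red (array([0.62733511, 0.06212309, 0.1699665 ]), [np.float64(0.0008534994736641662), np.float64(0.000853499473664245)])
(np.float64(286.7368421052632), np.float64(205.6315789473684), 114) (np.float64(268.13793103448273), np.float64(210.10344827586206), 58) (array([0.63447616, 0.12435516, 0.1731212 ]), [np.float64(0.0011783611137370163), np.float64(0.0011783611137370018)])
[0.62813309 0.06164262 0.164     ]
[0.62915392 0.06164583 0.16      ] [0.63408827 0.05772943 0.16      ]
[0.62711226 0.0616394  0.168     ] [0.62929731 0.06157839 0.168     ]
((443.17596435546875, 263.0320129394531), (60.8210563659668, 100.17585754394531), 10.30484676361084)
[[ 0.435  -0.1475  0.004 ]
 [ 0.6743 -0.1972  0.004 ]
 [ 0.6484 -0.3415  0.004 ]
 [ 0.4113 -0.2866  0.004 ]] [ 0.54223632 -0.2432196   0.004     ]
```

View pics/z.png

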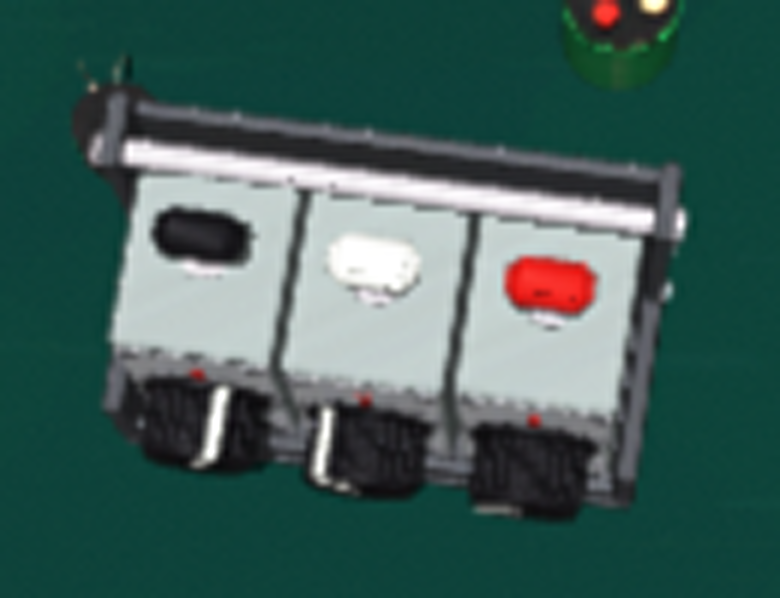

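```bash
cat >> h.py <<'E'
def rel(pos,rpy):
    o=env.get_obs(); Rt=R.from_euler('xyz',o['tool_rot'],degrees=True)
    print('shift cm',np.round(Rt.inv().apply(np.array(pos)-o['tool_pos'])*100,2),'rotvec',np.round((Rt.inv()*R.from_euler('xyz',rpy,degrees=True)).as_rotvec(),3))
E
python3 - <<'E'
from h import *
a=plane('top0',225+125/6,160+152/5.7,.156);b=plane('top0',225+675/6,160+221/5.7,.156);print(a,b,np.degrees(np.arctan2(-(a-b)[0],(a-b)[1])))
for p in((419,204),(486,215),(469,324),(400,310)): print(plane('top0',*p,.004))
for p in((365,110),(467,108),(465,195),(365,190),(412,135)): print('box',plane('top0',*p,.06))
print(ray('top0',320,240))
rel([.45,-.45,.30],[180,0,0]); rel([.624,.062,.30],[180,0,-7.2])
E
```

```text
[0.67933305 0.21386255 0.156     ] [0.65417508 0.01624303 0.156     ] -7.255021293540919
[ 0.68511077 -0.18968726  0.004     ]
[ 0.6589926  -0.35165374  0.004     ]
[ 0.39700407 -0.2972607   0.004     ]
[ 0.42755856 -0.13729237  0.004     ]
box [ 0.90455287 -0.05429175  0.06      ]
box [ 0.9117212  -0.30147588  0.06      ]
box [ 0.69283888 -0.28600829  0.06      ]
box [ 0.70282055 -0.05238404  0.06      ]
box [ 0.84100845 -0.16637871  0.06      ]
(array([0.36488922, 0.06081309, 1.19548655]), array([ 0.18799782, -0.0073853 , -0.98214168]))
shift cm [27.31 -7.49 -5.32] rotvec [-0.001  0.     0.342]
shift cm [ 60.87 -49.89  -5.26] rotvec [-0.001  0.     0.468]
```

Call:
move_arm --pt "8.7 3.0 -2.45 -0.5 0 0 0" --pt "8.7 3.0 -2.45 -0.5 0 0 0" --pt "8.7 3.0 -2.45 -0.5 0 0 0" --pt "8.7 3.0 -2.45 -0.5 0 0 0" --pt "8.7 3.0 -2.45 -0.5 0 0 0"

```text
time_s: 0.57
tool_pos: [0.3187, -0.4449, 0.2724]
tool_rot: [-180.0, 0.0, 19.6]
force: [0.4, -0.6, 0.5]
grip_width: 0.0872
```

Call:
move_arm --pt "8.7 3.0 -2.45 -0.5 0 0 0" --pt "8.7 3.0 -2.45 -0.5 0 0 0" --pt "8.7 3.0 -2.45 -0.5 0 0 0" --pt "8.7 3.0 -2.45 0 0 0 0" --pt "8.7 3.0 -2.45 0 0 0 0"

```text
time_s: 0.98
tool_pos: [0.419, -0.2792, 0.2879]
tool_rot: [179.9, -0.0, 19.6]
force: [1.0, -1.3, 0.3]
grip_width: 0.087
```

Call:
move_arm --pt "8.7 3.0 -2.45 0 0 0 0" --pt "8.7 3.0 -2.45 0 0 0 0" --pt "8.7 3.0 -2.45 0 0 0 0" --pt "5.0 3.0 -2.45 0 0 0 0" --pt "5.0 3.0 -2.45 0 0 0 0"

```text
time_s: 1.4
tool_pos: [0.5191, -0.1136, 0.2875]
tool_rot: [180.0, 0.0, 19.6]
force: [1.1, -0.1, 0.5]
grip_width: 0.0799
```

```bash
python3 - <<'E'
from h import *
o=env.get_obs();print(o['time_s'],o['qpos'],o['tool_pos'],o['tool_rot'],o['grip_width']);rel([.57,.062,.28],[180,0,-7.25])
E
```

```text
1.4 [ 38.95333888   4.53004043 -31.01026945  95.56451924   2.39234054
  80.55042316 -62.79961772] [ 0.51908519 -0.11360503  0.28754985] [1.79971459e+02 5.42297552e-03 1.95708631e+01] 0.07993527651242398
shift cm [ 10.68 -14.84   0.75] rotvec [ 0.001 -0.     0.468]
```

Call:
move_arm --pt "5.0 2.4 -3.0 0 0 0 0" --pt "5.0 2.4 -3.0 0 0 0 0" --pt "5.0 2.4 -3.0 0 0 0 0" --pt "5.0 2.4 -3.0 0 0 0 0" --pt "5.0 2.4 -3.0 0 0 0 0"

```text
time_s: 1.82
tool_pos: [0.5816, 0.0678, 0.2874]
tool_rot: [180.0, 0.0, 19.6]
force: [0.5, 0.9, -0.2]
grip_width: 0.0524
```

Call:
move_arm --pt "5.0 0 0 0 0 0 0.117" --pt "5.0 0 0 0 0 0 0.117" --pt "5.0 0 0 0 0 0 0.117" --pt "5.0 0 0 0 0 0 0.117" --pt "5.0 0 0 0 0 0 0"

```text
time_s: 2.23
tool_pos: [0.5813, 0.0662, 0.2871]
tool_rot: [180.0, 0.0, -7.4]
force: [0.1, -0.7, 1.3]
grip_width: 0.0503
```

```bash
python3 - <<'E'
from h import *
o,c=snap('wrist','w1');print(o['time_s'],o['qpos'],o['tool_pos'],o['tool_rot'],o['grip_width'])
E
```

```text
2.2333 [  21.74872972   12.43797156  -36.00217223   88.25921885    7.35797091
   81.73354354 -112.07036839] [0.58127246 0.06615457 0.28714763] [ 1.79977948e+02  3.61277848e-02 -7.39266013e+00] 0.050272851840952336
```

View pics/w1.png

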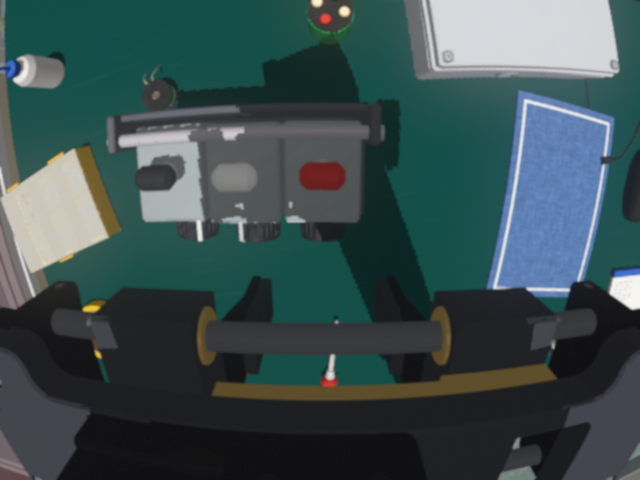

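The wrist view shows the red handle centred at about (323,176), parallel to the jaws.

```bash
python3 - <<'E'
from h import *
im=np.load('pics/w1.npz')['img'];h=cv2.cvtColor(im,cv2.COLOR_RGB2HSV);m=cv2.inRange(h,(0,120,60),(8,255,255))|cv2.inRange(h,(172,120,60),(180,255,255));m[:150]=0;m[205:]=0;m[:,:290]=0;m[:,360:]=0
ys,xs=np.nonzero(m);print(xs.min(),xs.max(),ys.min(),ys.max(),xs.mean(),ys.mean())
u,v=(xs.min()+xs.max())/2,(ys.min()+ys.max())/2
for z in(.164,.168):print(plane('w1',u,v,z))
print(tri(('w1',u,v),('top0',316.2,209.44),('side0',291.44,199.02)),tri(('w1',u,v),('top0',316.2,209.44)))
p=plane('w1',u,v,.166);print(p); rel([p[0],p[1],.170],[180,0,-7.25])
E
```

```text
300 344 163 189 322.0613553113553 175.71336996336996
[0.62716541 0.06147133 0.164     ]
[0.62766966 0.06139124 0.168     ]
(array([0.62773403, 0.06174338, 0.16909413]), [np.float64(0.0003808486909536684), np.float64(0.0008757956544007482), np.float64(0.0009364505198433524)]) (array([0.62748818, 0.06153078, 0.166518  ]), [np.float64(0.00010999266845677939), np.float64(0.00010999266845677724)])
[0.62741754 0.06143128 0.166     ]
shift cm [ 4.65 -0.1  11.72] rotvec [0.    0.001 0.003]
```

Call:
move_arm --pt "5.0 1.55 -0.03 0 0 0 0" --pt "5.0 1.55 -0.03 0 0 0 0" --pt "5.0 1.55 -0.04 2 0 0 0" --pt "5.0 0 0 3 0 0 0" --pt "5.0 0 0 2.5 0 0 0"

```text
time_s: 2.7
tool_pos: [0.6282, 0.061, 0.211]
tool_rot: [-180.0, -0.0, -7.1]
force: [-0.1, 0.0, 0.1]
grip_width: 0.0502
```

Call:
move_arm --pt "5.0 0 0 1.5 0 0 0" --pt "5.0 0 0 1.5 0 0 0" --pt "5.0 0 0 1.2 0 0 0" --pt "5.0 0 0 0 0 0 0"

```text
time_s: 3.03
tool_pos: [0.626, 0.0608, 0.1675]
tool_rot: [179.9, 0.3, -7.1]
force: [-0.6, -0.5, 0.0]
grip_width: 0.0496
```

```bash
python3 - <<'E'
from h import *
o,c=snap('wrist','w2');print(o['tool_pos'],o['force']);snap('side','s2');rel([.6273,.0615,.17],[180,0,-7.25])
im=np.load('pics/s2.npz')['img'];cv2.imwrite('pics/s2z.png',cv2.resize(im[120:300,180:360,::-1],None,fx=3.3,fy=3.3,interpolation=2))
E
```

```text
[0.62600454 0.06081402 0.16752588] [-0.59398864 -0.53532727  0.03453669]
shift cm [-0.04 -0.02  0.06] rotvec [-0.     0.     0.002]
```

View pics/w2.png

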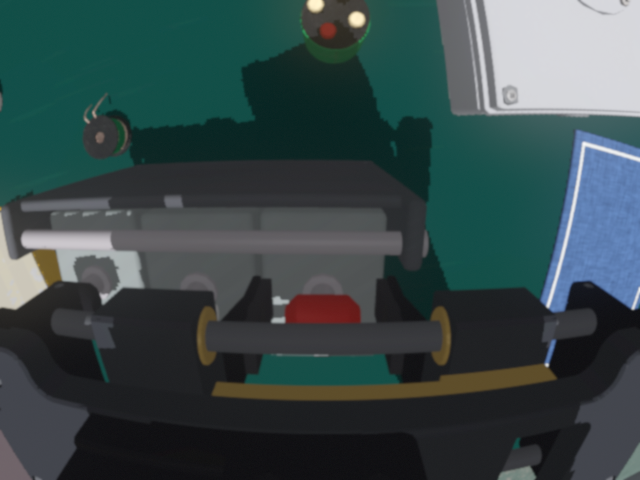

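View pics/s2z.png

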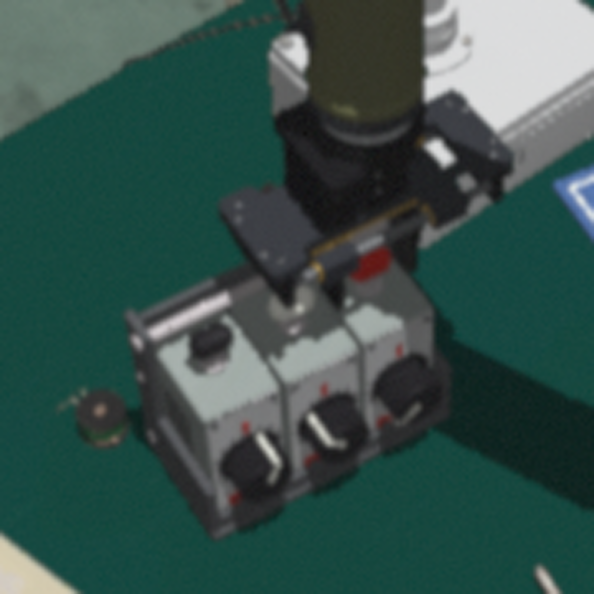

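The fingers straddle the red handle, with the tips on either side of it at (255,300) and (390,300). Closing now.

Call:
move_arm --pt "2.6 0 0 0 0 0 0" --pt "2.6 0 0 0 0 0 0" --pt "2.6 0 0 0 0 0 0" --pt "2.6 0 0 0 0 0 0" --pt "2.6 0 0 0 0 0 0" --force 40

```text
time_s: 3.55
tool_pos: [0.6281, 0.0611, 0.1714]
tool_rot: [180.0, -0.1, -7.2]
force: [-0.3, -1.3, 2.6]
grip_width: 0.031
```

Call:
move_arm --pt "2.6 0 0 0 0 0 0" --pt "2.6 0 0 0 0 0 0"

```text
time_s: 3.72
tool_pos: [0.6281, 0.0611, 0.1713]
tool_rot: [180.0, -0.1, -7.2]
force: [-1.0, -0.1, 3.7]
grip_width: 0.0306
```

Call:
move_arm --pt "2.6 -0.4 0 0 0 0 0" --pt "2.6 -0.4 0 -0.11 0 0 0" --pt "2.6 -0.4 0 -0.1 0 0 0" --pt "2.6 -0.4 0 -0.09 0 0 0" --pt "2.6 -0.4 0 -0.08 0 0 0"

```text
time_s: 4.13
tool_pos: [0.6082, 0.0639, 0.175]
tool_rot: [-180.0, -0.1, -7.2]
force: [3.0, -0.9, 4.6]
grip_width: 0.031
```

Call:
move_arm --pt "2.6 -0.4 0 -0.08 0 0 0" --pt "2.6 -0.4 0 -0.07 0 0 0" --pt "2.6 -0.3 0 -0.06 0 0 0" --pt "2.6 0 0 0 0 0 0"

```text
time_s: 4.47
tool_pos: [0.5959, 0.0655, 0.176]
tool_rot: [180.0, 0.1, -7.2]
force: [1.8, -0.0, 0.8]
grip_width: 0.0307
```

```bash
python3 - <<'E'
from h import *
o,c=snap('side','s3');print(o['tool_pos'],o['force'])
im=np.load('pics/s3.npz')['img'];cv2.imwrite('pics/s3z.png',cv2.resize(im[120:300,180:360,::-1],None,fx=3.3,fy=3.3,interpolation=2))
E
```

```text
[0.59585466 0.06548578 0.17602586] [ 1.84900312 -0.03312029  0.7714038 ]
```

View pics/s3z.png

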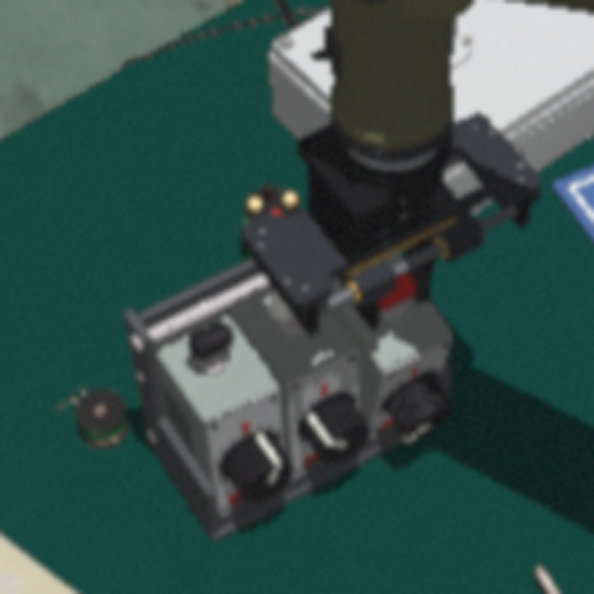

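The red module's top has tilted clear of the bar and its neighbours haven't moved. Lifting.

Call:
move_arm --pt "2.6 0 0 -0.6 0 0 0" --pt "2.6 0 0 -0.6 0 0 0" --pt "2.6 0 0 -0.6 0 0 0" --pt "2.6 0 0 -0.6 0 0 0" --pt "2.6 0 0 -0.6 0 0 0"

```text
time_s: 4.93
tool_pos: [0.5956, 0.0654, 0.2062]
tool_rot: [180.0, 0.2, -7.2]
force: [-2.5, 0.8, -7.2]
grip_width: 0.0309
```

Call:
move_arm --pt "2.6 -0.2 0 -1 0 0 0" --pt "2.6 -0.2 0 -1.5 0 0 0" --pt "2.6 -0.2 0 -2 0 0 0" --pt "2.6 0 0 -2 0 0 0" --pt "2.6 0 0 -2 0 0 0"

```text
time_s: 5.35
tool_pos: [0.5898, 0.0664, 0.2927]
tool_rot: [180.0, 0.1, -7.2]
force: [-0.1, 0.6, -6.1]
grip_width: 0.0311
```

```bash
python3 - <<'E'
from h import *
o,c=snap('side','s4');print(o['tool_pos'],o['force'],o['wrist_torque'])
im=np.load('pics/s4.npz')['img'];cv2.imwrite('pics/s4z.png',cv2.resize(im[120:300,180:360,::-1],None,fx=3.3,fy=3.3,interpolation=2))
E
```

```text
[0.58984368 0.06640617 0.29272171] [-0.0837669   0.60776551 -6.0760836 ] [ 0.11522798  0.05663847 -0.00929875]
```

View pics/s4z.png

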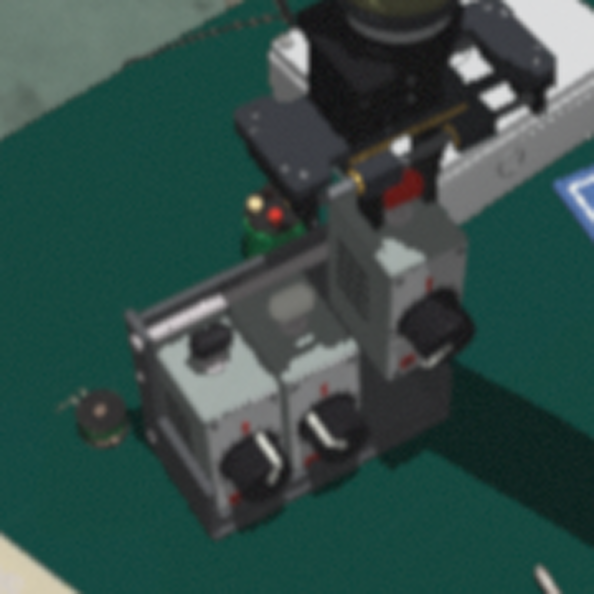

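```bash
python3 - <<'E'
from h import *
print(tri(('side0',305,178),('top0',365,185)),tri(('side0',371,133),('top0',466,187)))
rel([.60,-.02,.31],[180,0,-7.25]);rel([.424,-.220,.25],[180,0,-11.6])
E
```

```text
(array([ 0.70890828, -0.04945585,  0.08343236]), [np.float64(0.0012747524511864895), np.float64(0.0012747524511869087)]) (array([ 0.70064204, -0.27407888,  0.1047957 ]), [np.float64(0.002448624773948094), np.float64(0.0024486247739481264)])
shift cm [ 1.88  8.51 -1.23] rotvec [-0.001 -0.006  0.001]
shift cm [-13.1   30.56   4.66] rotvec [-0.001 -0.006  0.077]
```

Call:
move_arm --pt "2.6 -0.4 0.8 -0.6 0 0 0" --pt "2.6 -0.8 1.8 -0.6 0 0 0" --pt "2.6 -1.2 2.8 -0.3 0 0 0" --pt "2.6 -1.4 3.2 0 0 0 0" --pt "2.6 -1.4 3.2 0 0 0 0"

```text
time_s: 5.82
tool_pos: [0.5227, -0.0455, 0.3054]
tool_rot: [180.0, 0.1, -7.2]
force: [1.3, -0.8, -5.6]
grip_width: 0.031
```

Call:
move_arm --pt "2.6 -1.4 3.2 0 0 0 0" --pt "2.6 -1.4 3.2 0 0 0 0.02" --pt "2.6 -1.3 3.2 0.3 0 0 0.02" --pt "2.6 -1.2 2.8 0.6 0 0 0.02" --pt "2.6 -1.0 2.2 1.0 0 0 0.017"

```text
time_s: 6.23
tool_pos: [0.4383, -0.1828, 0.2872]
tool_rot: [179.9, 0.0, -11.9]
force: [0.7, -0.2, -6.8]
grip_width: 0.0309
```

Call:
move_arm --pt "2.6 -0.8 1.8 1.2 0 0 0" --pt "2.6 -0.5 1.2 1.2 0 0 0" --pt "2.6 -0.3 0.7 1.2 0 0 0" --pt "2.6 0 0 1.2 0 0 0" --pt "2.6 0 0 0.5 0 0 0"

```text
time_s: 6.65
tool_pos: [0.4166, -0.2116, 0.232]
tool_rot: [-179.9, 0.2, -11.7]
force: [0.5, 0.7, -6.8]
grip_width: 0.0309
```

```bash
python3 - <<'E'
from h import *
o,c=snap('side','s5');print(o['tool_pos'],o['force'],o['qpos'])
rel([.424,-.220,.180],[180,0,-11.6])
im=np.load('pics/s5.npz')['img'];cv2.imwrite('pics/s5z.png',cv2.resize(im[90:290,330:530,::-1],None,fx=3,fy=3,interpolation=2))
E
```

```text
[ 0.41661042 -0.2116078   0.23196369] [ 0.53106661  0.65289349 -6.82282103] [ 44.81849287  -2.58759714 -20.37127886 108.41738233  -1.00297519
  74.20677134 -76.91269476]
shift cm [0.89 0.76 5.18] rotvec [-0.002  0.003  0.001]
```

View pics/s5z.png

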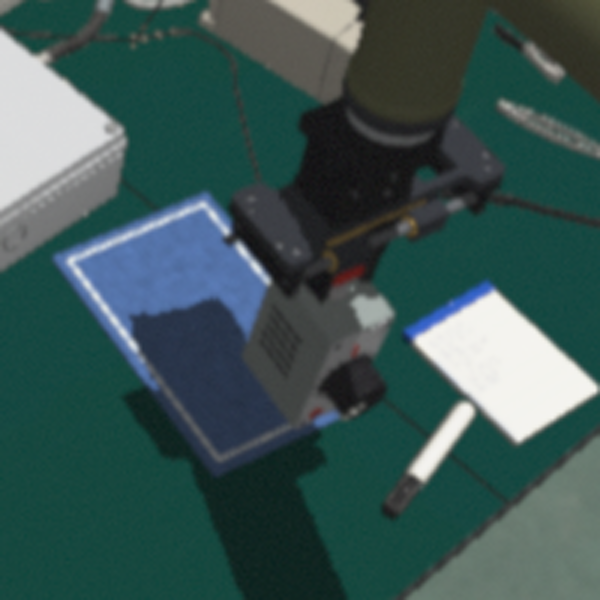

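Call:
move_arm --pt "2.6 1.0 0.1 0 0 0 0" --pt "2.6 1.5 0.2 0 0 -0.12 0" --pt "2.6 1.5 0.2 0 0 -0.12 0" --pt "2.6 1.5 0.2 0 0 -0.12 0" --pt "2.6 1.0 0.1 0 0 -0.12 0" --force 60

```text
time_s: 7.12
tool_pos: [0.4831, -0.234, 0.2265]
tool_rot: [179.9, 27.3, -11.7]
force: [0.6, -0.7, -5.2]
grip_width: 0.0304
```

```bash
python3 - <<'E'
from h import *
o,c=snap('side','s6');print(o['tool_pos'],o['tool_rot'],o['force'])
Rt=R.from_euler('xyz',o['tool_rot'],degrees=True);print('grasp',o['tool_pos']+Rt.apply([0,0,.0073]), Rt.inv().apply([.98,-.201,0]),Rt.inv().apply([0,0,-1]))
im=np.load('pics/s6.npz')['img'];cv2.imwrite('pics/s6z.png',cv2.resize(im[90:290,330:530,::-1],None,fx=3,fy=3,interpolation=2))
E
```

```text
[ 0.48310836 -0.233981    0.22650803] [179.93633021  27.29991327 -11.65394366] [ 0.60294091 -0.67650323 -5.17998722]
grasp [ 0.47982761 -0.23331262  0.22002113] [ 8.88973206e-01 -5.93732751e-04 -4.58832525e-01] [ 0.45864821 -0.00098747  0.88861738]
```

View pics/s6z.png

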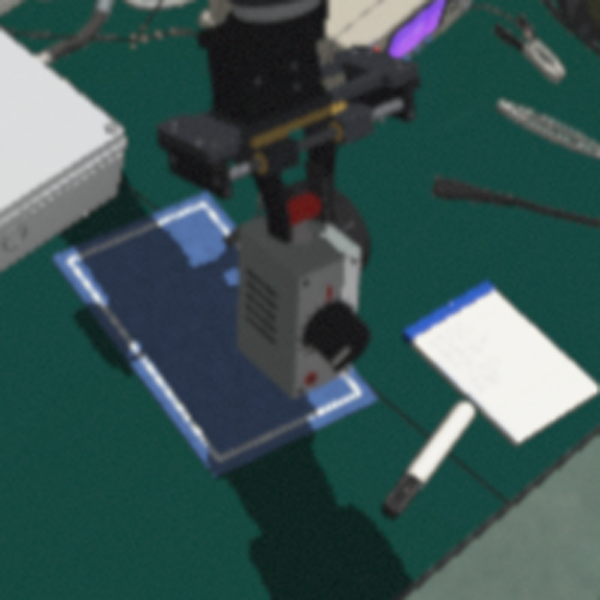

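Call:
move_arm --pt "2.6 0.8 0 1.0 0 0 0" --pt "2.6 0.8 0 1.0 0 0 0" --pt "2.6 0.8 0 1.0 0 0 0" --pt "2.6 0.7 0 0.9 0 0 0" --pt "2.6 0 0 0 0 0 0"

```text
time_s: 7.58
tool_pos: [0.4871, -0.2353, 0.1763]
tool_rot: [179.9, 27.4, -11.7]
force: [-0.6, 0.2, -7.1]
grip_width: 0.0305
```

```bash
python3 - <<'E'
from h import *
o,c=snap('side','s7');print(o['tool_pos'],o['tool_rot'],o['force'])
Rt=R.from_euler('xyz',o['tool_rot'],degrees=True);print('grasp',o['tool_pos']+Rt.apply([0,0,.0073]))
im=np.load('pics/s7.npz')['img'];cv2.imwrite('pics/s7z.png',cv2.resize(im[90:290,330:530,::-1],None,fx=3,fy=3,interpolation=2))
E
```

```text
[ 0.48705292 -0.23530894  0.17631822] [179.91728104  27.39937492 -11.69237896] [-0.6185973   0.20825339 -7.12495708]
grasp [ 0.48376111 -0.23463846  0.16983714]
```

View pics/s7z.png

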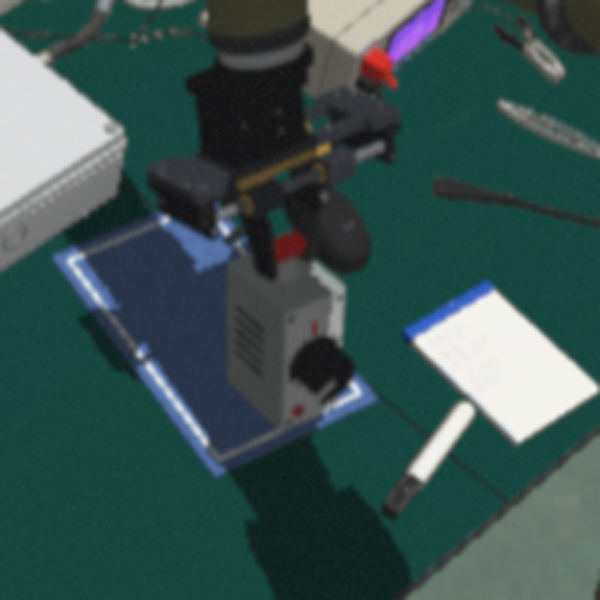

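Call:
move_arm --pt "2.6 0.14 0 0.27 0 0 0" --pt "2.6 0.14 0 0.27 0 0 0" --pt "2.6 0.12 0 0.22 0 0 0" --pt "2.6 0.07 0 0.13 0 0 0" --pt "2.6 0 0 0 0 0 0"

```text
time_s: 8.05
tool_pos: [0.4886, -0.2359, 0.1706]
tool_rot: [179.9, 27.3, -11.7]
force: [0.3, -1.3, 8.2]
grip_width: 0.0308
```

Call:
move_arm --pt "2.6 0.44 0 -0.23 0 0 0" --pt "2.6 0.44 0 -0.23 0 0 0" --pt "2.6 0.44 0 -0.23 0 0 0" --pt "2.6 0.44 0 -0.23 0 0 0" --pt "2.6 0 0 0 0 0 0"

```text
time_s: 8.47
tool_pos: [0.5084, -0.2398, 0.1685]
tool_rot: [179.9, 27.4, -11.7]
force: [1.2, -1.6, 8.1]
grip_width: 0.0307
```

```bash
python3 - <<'E'
from h import *
o,c=snap('side','s8');print(o['tool_pos'],o['tool_rot'],o['force'])
Rt=R.from_euler('xyz',o['tool_rot'],degrees=True);print('grasp',o['tool_pos']+Rt.apply([0,0,.0073]))
im=np.load('pics/s8.npz')['img'];cv2.imwrite('pics/s8z.png',cv2.resize(im[90:290,330:530,::-1],None,fx=3,fy=3,interpolation=2))
E
```

```text
[ 0.50842262 -0.23982865  0.1685262 ] [179.92362047  27.3959244  -11.67779258] [ 1.20673958 -1.58241695  8.10625771]
grasp [ 0.50513118 -0.2391583   0.16204491]
```

View pics/s8z.png

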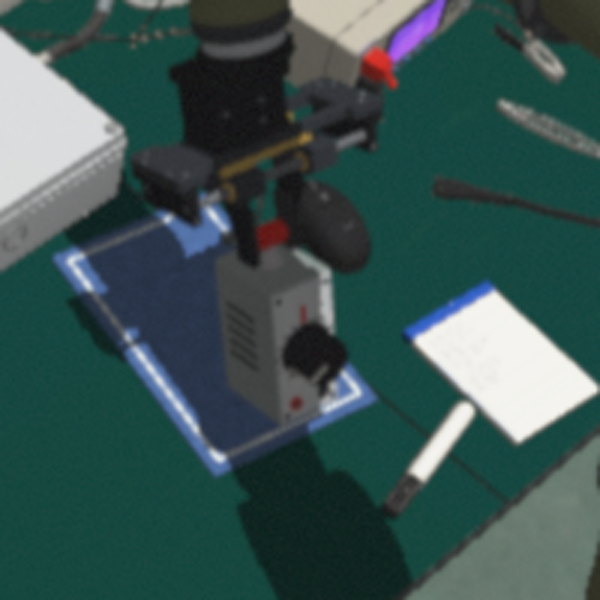

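```bash
python3 - <<'E'
from h import *
a=np.array([.98,-.201,0]);g=.0073
ph=np.radians(np.concatenate([np.arange(12.2,66,3.6),[68.5,71,73,74.5,75.6]]))
n=len(ph);tl=np.clip(27.4-np.arange(n)*1.72,13.65,99)
prev=None
for p,t in zip(ph,tl):
    Rt=R.from_euler('xyz',[180,t,-11.68],degrees=True)
    P=a*.161*np.sin(p)+np.array([0,0,.161*np.cos(p)])-Rt.apply([0,0,g])
    if prev is not None:
        s=prev[1].inv().apply(P-prev[0])*100; w=(prev[1].inv()*Rt).as_rotvec(); print(np.round(s,2),np.round(w,3))
    prev=(P,Rt)
E
```

```text
[ 0.96 -0.   -0.23] [0.   0.03 0.  ]
[ 0.98 -0.   -0.14] [0.   0.03 0.  ]
[ 0.99 -0.   -0.05] [0.   0.03 0.  ]
[ 0.99 -0.    0.05] [0.   0.03 0.  ]
[ 0.98 -0.    0.14] [0.   0.03 0.  ]
[ 0.96 -0.    0.23] [0.   0.03 0.  ]
[ 0.94 -0.    0.32] [-0.    0.03 -0.  ]
[ 0.9  -0.    0.41] [0.   0.03 0.  ]
[ 0.88 -0.    0.49] [0. 0. 0.]
[ 0.85 -0.    0.55] [0. 0. 0.]
[ 0.81 -0.    0.6 ] [0. 0. 0.]
[ 0.78 -0.    0.65] [0. 0. 0.]
[ 0.73 -0.    0.7 ] [0. 0. 0.]
[ 0.69 -0.    0.74] [0. 0. 0.]
[ 1.02 -0.    1.3 ] [0. 0. 0.]
[ 0.39 -0.    0.58] [0. 0. 0.]
[ 0.29 -0.    0.48] [0. 0. 0.]
[ 0.21 -0.    0.37] [0. 0. 0.]
[ 0.15 -0.    0.27] [0. 0. 0.]
```

Call:
move_arm --pt "2.6 0.96 0 -0.23 0 0.03 0" --pt "2.6 0.98 0 -0.14 0 0.03 0" --pt "2.6 0.99 0 -0.05 0 0.03 0" --pt "2.6 0.99 0 0.05 0 0.03 0" --pt "2.6 0.98 0 0.14 0 0.03 0" --force 35

```text
time_s: 8.93
tool_pos: [0.5553, -0.2496, 0.152]
tool_rot: [179.9, 18.4, -11.7]
force: [4.4, -1.3, 8.5]
grip_width: 0.0308
```

```bash
python3 - <<'E'
from h import *
o,c=snap('side','s9');print(o['tool_pos'],o['tool_rot'],o['force'])
Rt=R.from_euler('xyz',o['tool_rot'],degrees=True);print('grasp',o['tool_pos']+Rt.apply([0,0,.0073]))
im=np.load('pics/s9.npz')['img'];cv2.imwrite('pics/s9z.png',cv2.resize(im[90:290,330:530,::-1],None,fx=3,fy=3,interpolation=2))
E
```

```text
[ 0.55533935 -0.2496141   0.15198405] [179.89595802  18.4164055  -11.6844159 ] [ 4.42374382 -1.34310718  8.4886873 ]
grasp [ 0.55307823 -0.24916002  0.14505793]
```

View pics/s9z.png

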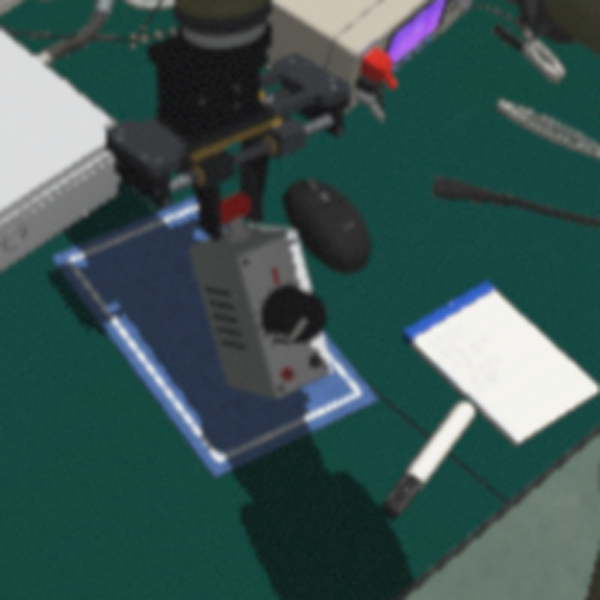

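The module is tipping backward about its rear bottom edge as planned. Continuing along the arc.

Call:
move_arm --pt "2.6 0.96 0 0.23 0 0.03 0" --pt "2.6 0.94 0 0.32 0 0.03 0" --pt "2.6 0.9 0 0.41 0 0.03 0" --pt "2.6 0.88 0 0.49 0 0 0" --pt "2.6 0.85 0 0.55 0 0 0"

```text
time_s: 9.4
tool_pos: [0.5947, -0.2579, 0.1208]
tool_rot: [179.9, 13.0, -11.7]
force: [8.7, -3.8, 7.6]
grip_width: 0.0311
```

Call:
move_arm --pt "2.6 0.81 0 0.6 0 0 0" --pt "2.6 0.78 0 0.65 0 0 0" --pt "2.6 0.73 0 0.7 0 0 0" --pt "2.6 0.69 0 0.74 0 0 0" --pt "2.6 0.5 0 0.65 0 0 0"

```text
time_s: 9.82
tool_pos: [0.6185, -0.2619, 0.0768]
tool_rot: [180.0, 13.4, -11.6]
force: [4.2, -1.0, 1.9]
grip_width: 0.0308
```

```bash
python3 - <<'E'
from h import *
o,c=snap('side','s10');print(o['tool_pos'],o['tool_rot'],o['force'])
Rt=R.from_euler('xyz',o['tool_rot'],degrees=True);print('grasp',o['tool_pos']+Rt.apply([0,0,.0073]))
im=np.load('pics/s10.npz')['img'];cv2.imwrite('pics/s10z.png',cv2.resize(im[90:290,330:530,::-1],None,fx=3,fy=3,interpolation=2))
E
```

```text
[ 0.6184884  -0.26194671  0.07683131] [179.99587656  13.3918042  -11.62765389] [ 4.21819136 -1.02956389  1.91022198]
grasp [ 0.61683225 -0.26160645  0.0697298 ]
```

View pics/s10z.png

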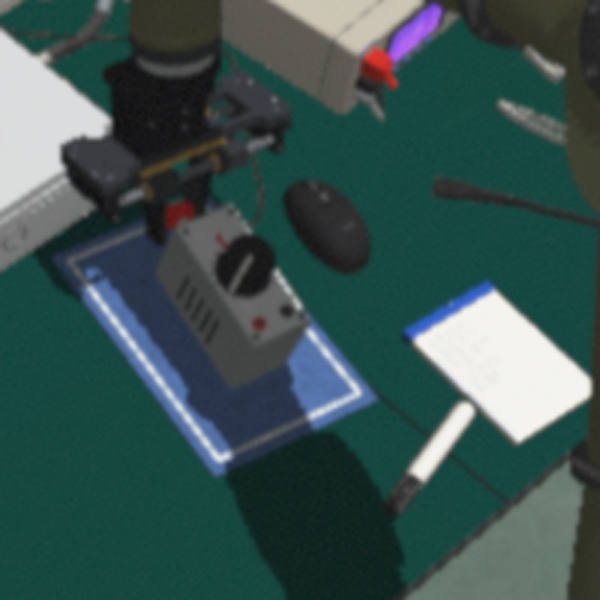

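Call:
move_arm --pt "2.6 0.45 0 0.6 0 0 0" --pt "2.6 0.35 0 0.55 0 0 0" --pt "2.6 0.28 0 0.5 0 0 0" --pt "2.6 0.2 0 0.4 0 0 0" --pt "2.6 0.05 0 0.15 0 0 0"

```text
time_s: 10.28
tool_pos: [0.6228, -0.263, 0.0505]
tool_rot: [-180.0, 13.8, -11.6]
force: [3.6, -0.3, -0.2]
grip_width: 0.0309
```

```bash
python3 - <<'E'
from h import *
o,c=snap('side','s11');print(o['tool_pos'],o['tool_rot'],o['force'])
Rt=R.from_euler('xyz',o['tool_rot'],degrees=True);print('grasp',o['tool_pos']+Rt.apply([0,0,.0073]))
im=np.load('pics/s11.npz')['img'];cv2.imwrite('pics/s11z.png',cv2.resize(im[90:290,330:530,::-1],None,fx=3,fy=3,interpolation=2))
E
```

```text
[ 0.6228385  -0.26298668  0.05046445] [-179.98755347   13.79950117  -11.6327038 ] [ 3.56097233 -0.34566255 -0.22825055]
grasp [ 0.62113336 -0.26263403  0.04337516]
```

View pics/s11z.png

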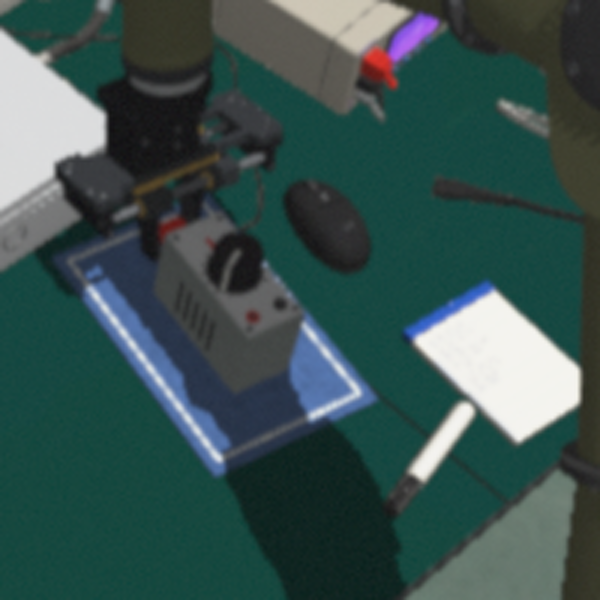

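Call:
move_arm --pt "2.6 -0.05 0 0.1 0 0 0" --pt "2.6 -0.05 0 0.1 0 0 0" --pt "2.6 0 0 0 0 0 0"

```text
time_s: 10.58
tool_pos: [0.6214, -0.2628, 0.0501]
tool_rot: [180.0, 13.8, -11.7]
force: [2.6, -1.3, -0.1]
grip_width: 0.0309
```

Call:
move_arm --pt "2.6 0 0 0.1 0 0 0" --pt "2.6 0 0 0.15 0 0 0" --pt "2.6 0 0 0 0 0 0"

```text
time_s: 10.83
tool_pos: [0.6215, -0.2629, 0.0495]
tool_rot: [180.0, 13.7, -11.7]
force: [3.1, -0.5, 6.3]
grip_width: 0.031
```

It now rests flat, with the fingers pressing about 6 N. Releasing.

Call:
move_arm --pt "3.2 0 0 0 0 0 0" --pt "4.0 0 0 0 0 0 0" --pt "5.5 0 0 0 0 0 0" --pt "5.5 0 0 0 0 0 0" --pt "5.5 0 0 0 0 0 0" --force 20

```text
time_s: 11.25
tool_pos: [0.62, -0.2627, 0.0468]
tool_rot: [180.0, 13.9, -11.6]
force: [0.2, -0.7, -0.1]
grip_width: 0.0501
```

Call:
move_arm --pt "5.5 0 0 -0.5 0 0 0" --pt "5.5 0 0 -1.0 0 0 0" --pt "5.5 0 0 -2 0 0 0" --pt "5.5 0 0 -3 0 0 0" --pt "5.5 0 0 -4 0 0 0"

```text
time_s: 11.67
tool_pos: [0.6439, -0.2675, 0.1487]
tool_rot: [-180.0, 14.1, -11.6]
force: [0.4, 0.2, 0.3]
grip_width: 0.0548
```

Call:
move_arm --pt "7 0 0 -4 0 0.12 0" --pt "7 -2 0 -3 0 0.115 0" --pt "7 -2 0 -2 0 0 0" --pt "7 0 0 0 0 0 0" --pt "7 0 0 0 0 0 0"

```text
time_s: 12.08
tool_pos: [0.6194, -0.2629, 0.2445]
tool_rot: [179.9, 0.0, -11.7]
force: [-0.9, 0.0, -0.5]
grip_width: 0.0696
```

```bash
python3 - <<'E'
from h import *
o,c=snap('wrist','w12');print(o['time_s'],o['tool_pos'],o['tool_rot'],o['force'],o['qpos'])
snap('side','s12');snap('top','t12')
for f in('s12','t12'):
  im=np.load('pics/%s.npz'%f)['img'];x,y=(330,90) if f[0]=='s' else (380,170);cv2.imwrite('pics/%sz.png'%f,cv2.resize(im[y:y+200,x:x+200,::-1],None,fx=3,fy=3,interpolation=2))
E
```

```text
12.0833 [ 0.61939168 -0.26285001  0.24451276] [ 1.79872488e+02  6.00188749e-03 -1.16792938e+01] [-0.90729843  0.01778521 -0.46446459] [ 38.56994301  23.01847737 -24.25285249  79.07976068   9.51994503
  79.88049488 -87.3180926 ]
```

View pics/w12.png

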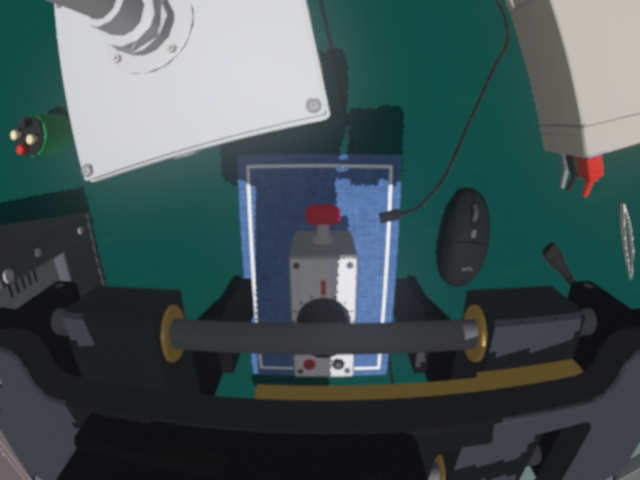

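View pics/s12z.png

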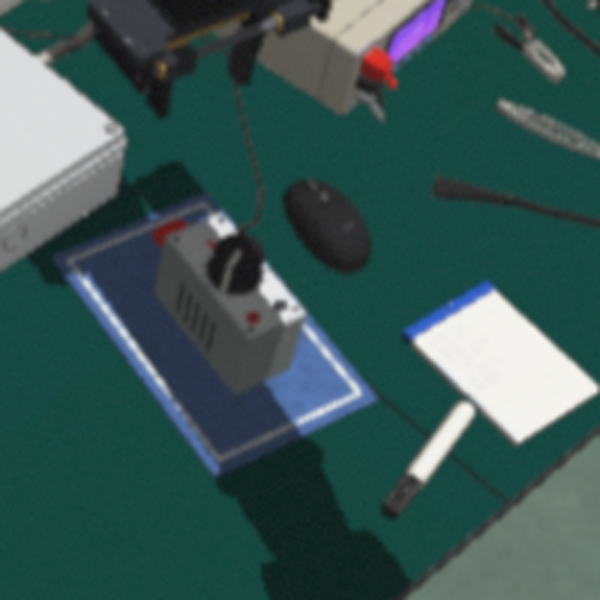

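View pics/t12z.png

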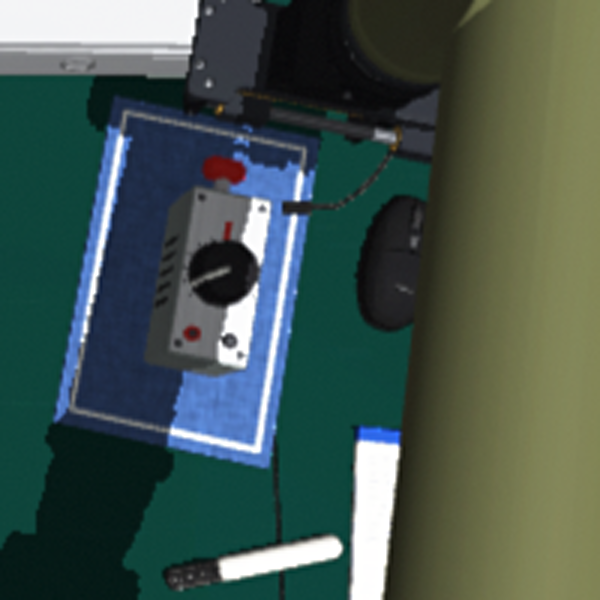

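```bash
python3 - <<'E'
from h import *
im=np.load('pics/t12.npz')['img']
g=cv2.cvtColor(im,cv2.COLOR_RGB2HSV)
# knob dark region within panel
m=((g[...,2]<60)).astype(np.uint8);k=np.zeros_like(m);k[245:278,440:470]=m[245:278,440:470]
n,l,st,ce=cv2.connectedComponentsWithStats(k);i=1+np.argmax(st[1:,4]);
c=max(cv2.findContours((l==i).astype(np.uint8),0,2)[0],key=cv2.contourArea);ci=cv2.minEnclosingCircle(c);print(st[i],ce[i],ci)
print('knob',plane('t12',*ci[0],.114),plane('t12',*ce[i],.114))
C=plane('t12',*ci[0],.114)
P=plane('t12',443.5,265,.114); Q=plane('t12',456.3,259,.114);I=plane('t12',380+228/3,170+230/3,.084)
# handle in top
r=(((g[...,0]<8)|(g[...,0]>172))&(g[...,1]>120)&(g[...,2]>60)).astype(np.uint8);k=np.zeros_like(r);k[218:235,442:466]=r[218:235,442:466];ys,xs=np.nonzero(k);H=plane('t12',xs.mean(),ys.mean(),.047);print('H',H)
def an(v):return np.degrees(np.arctan2(v[1],v[0]))
print('axis',an(H-C),an(I-C),'ptr',an(P-Q),an(P-C))
w=np.load('pics/w12.npz')['img'];cv2.imwrite('pics/w12z.png',cv2.resize(w[190:390,230:430,::-1],None,fx=3,fy=3,interpolation=2))
h=cv2.cvtColor(w,cv2.COLOR_RGB2HSV);r=((h[...,1]>120)&((h[...,0]<8)|(h[...,0]>172))&(h[...,2]>60)).astype(np.uint8);r[:200]=0;r[230:]=0;r[:,:295]=0;r[:,350:]=0
ys,xs=np.nonzero(r);print('Hw',plane('w12',(xs.min()+xs.max())/2,(ys.min()+ys.max())/2,.046))
rel([C[0],C[1],.2],[180,0,98.4])
E
```

```text
[443 250  23  22 357] [453.86554622 260.19047619] ((453.78570556640625, 260.3571472167969), 11.29621696472168)
knob [ 0.52984359 -0.23808023  0.114     ] [ 0.53021101 -0.23826934  0.114     ]
H [ 0.62127676 -0.26016201  0.047     ]
axis -13.577361922414958 -22.29245516595072 ptr 115.41486244815961 114.61974801056134
Hw [ 0.62062102 -0.26233055  0.046     ]
shift cm [-9.23 -0.56  4.02] rotvec [-0.007  0.004 -1.92 ]
```

View pics/w12z.png

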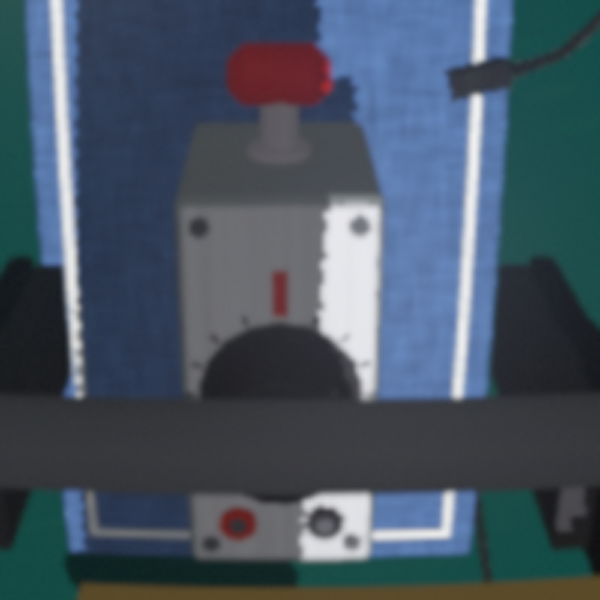

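Call:
move_arm --pt "7 -3.5 0 -0.5 0 0 0" --pt "7 -3.5 0 -0.5 0 0 0" --pt "7 -3.5 0 0 0 0 0" --pt "7 -3.0 0 0 0 0 0" --pt "7 0 0 0 0 0 0"

```text
time_s: 12.65
tool_pos: [0.4823, -0.2346, 0.2495]
tool_rot: [180.0, 0.7, -11.7]
force: [0.2, -0.4, 0.2]
grip_width: 0.0697
```

```bash
python3 - <<'E'
from h import *
o,c=snap('wrist','w13');print(o['tool_pos'])
w=c['img'];cv2.imwrite('pics/w13z.png',cv2.resize(w[100:300,230:430,::-1],None,fx=3,fy=3,interpolation=2))
E
```

```text
[ 0.48232355 -0.23458796  0.24953987]
```

View pics/w13z.png

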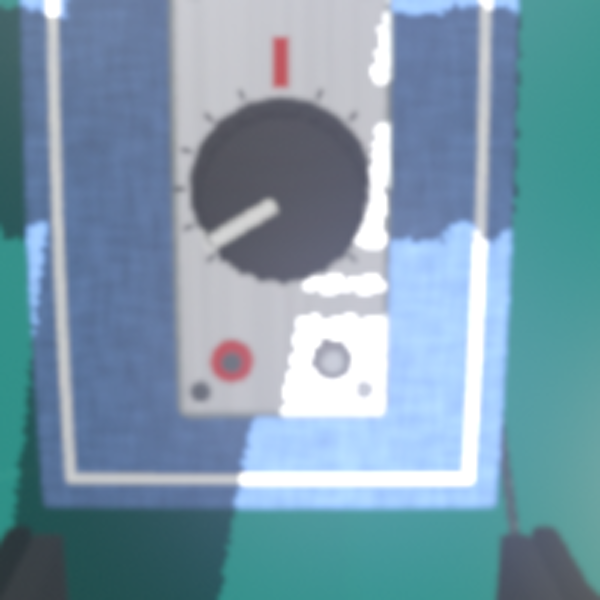

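```bash
python3 - <<'E'
from h import *
def q(u,v,z):return plane('w13',230+u/3,100+v/3,z)
C=q(281,194,.114);print('C',C)
for p in((193,190),(368,190),(281,280),(281,110)):print(q(*p,.114))
I1,I2=q(281,40,.084),q(281,85,.084);P1,P2=q(272,207,.114),q(214,242,.114)
an=lambda v:np.degrees(np.arctan2(v[1],v[0]))
L=[q(182,410,.084),q(174,10,.084)];Rr=[q(385,410,.084),q(390,10,.084)]
print('panel axis',an(L[1]-L[0]),an(Rr[1]-Rr[0]),'mid',(L[0]+Rr[0])/2, 'idx',an(I1-I2),an(I1-C),'ptr',an(P2-P1),an(P2-C))
rel([C[0],C[1],.2],[180,0,80])
E
```

```text
C [ 0.53273531 -0.24491126  0.114     ]
[ 0.53816722 -0.22410206  0.114     ]
[ 0.52950237 -0.26592781  0.114     ]
[ 0.51174116 -0.24056426  0.114     ]
[ 0.55290321 -0.24908786  0.114     ]
panel axis -11.526076245688106 -11.412201694511582 mid [ 0.4694586  -0.23256276  0.084     ] idx -11.702042793093938 -11.730263655894014 ptr 109.4806058833051 114.02492505341168
shift cm [ 4.9  -0.01  4.98] rotvec [-0.006  0.006 -1.601]
```

Call:
move_arm --pt "7 2.5 0 1 0 0 0" --pt "7 2.5 0 1 0 0 0" --pt "7 0 0 0 0 0 -0.123" --pt "7 0 0 0 0 0 -0.123" --pt "7 0 0 0 0 0 -0.123"

```text
time_s: 13.12
tool_pos: [0.5378, -0.2447, 0.2291]
tool_rot: [-179.7, 0.3, 9.9]
force: [0.2, 0.7, 0.4]
grip_width: 0.0698
```

Call:
move_arm --pt "7 0 0 0 0 0 -0.123" --pt "7 0 0 0 0 0 -0.123" --pt "7 0 0 0 0 0 -0.123" --pt "7 0 0 0 0 0 -0.123" --pt "7 0 0 0 0 0 -0.123"

```text
time_s: 13.53
tool_pos: [0.5376, -0.245, 0.2297]
tool_rot: [-179.7, 0.1, 45.1]
force: [0.1, -0.2, 0.5]
grip_width: 0.0696
```

Call:
move_arm --pt "7 0 0 0 0 0 -0.123" --pt "7 0 0 0 0 0 -0.123" --pt "7 0 0 0 0 0 -0.123" --pt "7 0 0 0 0 0 -0.123" --pt "7 0 0 0 0 0 -0.123"

```text
time_s: 13.95
tool_pos: [0.5376, -0.245, 0.2299]
tool_rot: [-179.7, -0.2, 80.4]
force: [-0.1, 0.9, 1.1]
grip_width: 0.0701
```

```bash
python3 - <<'E'
from h import *
o=env.get_obs();print(o['tool_pos'],o['tool_rot'],o['qpos'],o['time_s']);rel([.533,-.2452,.12],[180,0,o['tool_rot'][2]])
E
```

```text
[ 0.53756355 -0.24497245  0.22985289] [-1.79679601e+02 -1.51531074e-01  8.03735117e+01] [ 52.16403244  15.10288559 -35.72391994  92.02763757   8.90557379
  76.11893671   5.55867473] 13.95
shift cm [-0.13 -0.38 10.99] rotvec [-0.006 -0.003  0.   ]
```

Call:
move_arm --pt "7 -0.13 -0.38 2 -0.006 -0.003 0" --pt "7 0 0 3 0 0 0" --pt "7 0 0 3 0 0 0" --pt "7 0 0 2 0 0 0" --pt "7 0 0 1.2 0 0 0"

```text
time_s: 14.37
tool_pos: [0.5317, -0.2451, 0.115]
tool_rot: [-179.8, -0.0, 80.0]
force: [0.2, -0.0, -0.3]
grip_width: 0.0699
```

Call:
move_arm --pt "3.8 0 0 0 0 0 0" --pt "3.8 0 0 0 0 0 0" --pt "3.8 0 0 0 0 0 0" --pt "3.8 0 0 0 0 0 0" --pt "3.8 0 0 0 0 0 0" --force 12

```text
time_s: 14.78
tool_pos: [0.5325, -0.2464, 0.1206]
tool_rot: [179.9, 0.2, 80.0]
force: [-6.7, 1.7, 6.1]
grip_width: 0.0448
```

```bash
python3 - <<'E'
from h import *
o,c=snap('side','s14');print(o['tool_pos'],o['tool_rot'],o['force'],o['grip_width'])
im=c['img'];cv2.imwrite('pics/s14z.png',cv2.resize(im[90:290,330:530,::-1],None,fx=3,fy=3,interpolation=2))
E
```

```text
[ 0.53247991 -0.2463538   0.12057201] [179.88025094   0.21761361  79.97282992] [-6.70104813  1.65486076  6.09776289] 0.04476430346499342
```

View pics/s14z.png

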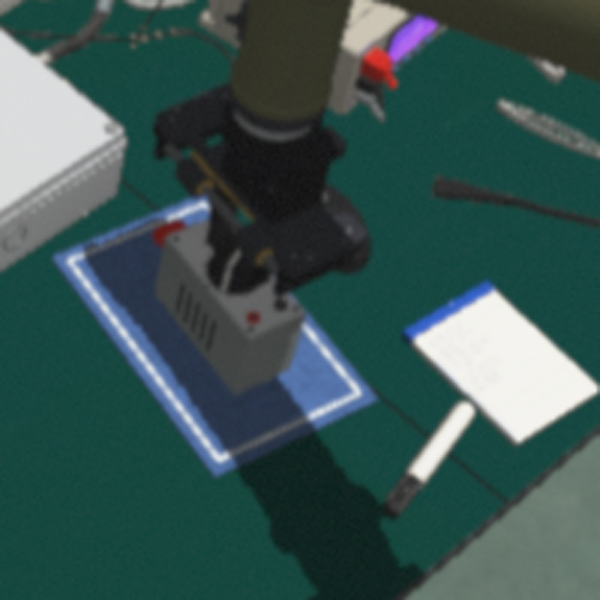

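Call:
move_arm --pt "3.8 0 0 0 0 0 0" --pt "3.8 0 0 0 0 0 0" --pt "3.8 0 0 0 0 0 0"

```text
time_s: 15.08
tool_pos: [0.531, -0.2461, 0.1202]
tool_rot: [-180.0, 0.2, 80.0]
force: [-4.8, 1.1, 5.5]
grip_width: 0.0415
```

```bash
python3 - <<'E'
from h import *
o=env.get_obs();print(o['tool_pos'],o['tool_rot'],o['force'],o['grip_width'],o['wrist_torque'])
E
```

```text
[ 0.53104147 -0.24612925  0.12020926] [-179.95405392    0.21860678   79.95344205] [-4.78787027  1.09305333  5.49848373] 0.04151227675699759 [ 0.2502584   1.06683343 -0.00445417]
```

Call:
move_arm --pt "3.8 0 0 -0.15 0 0 0" --pt "3.8 0 0 0 0 0 0.12" --pt "3.8 0 0 0 0 0 0.12" --pt "3.8 0 0 0 0 0 0.12" --pt "3.8 0 0 0 0 0 0.12"

```text
time_s: 15.5
tool_pos: [0.5311, -0.2459, 0.1203]
tool_rot: [180.0, 0.2, 52.1]
force: [-3.9, 0.7, -1.9]
grip_width: 0.0417
```

Call:
move_arm --pt "3.8 0 0 0 0 0 0.12" --pt "3.8 0 0 0 0 0 0.12" --pt "3.8 0 0 0 0 0 0.12" --pt "3.8 0 0 0 0 0 0.12" --pt "3.8 0 0 0 0 0 0.12"

```text
time_s: 15.92
tool_pos: [0.5306, -0.2452, 0.1203]
tool_rot: [180.0, 0.2, 17.8]
force: [-4.5, 2.7, 0.4]
grip_width: 0.0419
```

Call:
move_arm --pt "3.8 0 0 0 0 0 0.12" --pt "3.8 0 0 0 0 0 0.12" --pt "3.8 0 0 0 0 0 0.12" --pt "3.8 0 0 0 0 0 0.12" --pt "3.8 0 0 0 0 0 0.12"

```text
time_s: 16.33
tool_pos: [0.5311, -0.2449, 0.1203]
tool_rot: [179.9, 0.1, -16.6]
force: [-2.7, 1.4, -0.4]
grip_width: 0.0418
```

```bash
python3 - <<'E'
from h import *
o,c=snap('side','s15');print(o['tool_pos'],o['tool_rot'],o['force'],o['grip_width'],o['qpos'],o['wrist_torque'])
im=c['img'];cv2.imwrite('pics/s15z.png',cv2.resize(im[90:290,330:530,::-1],None,fx=3,fy=3,interpolation=2))
E
```

```text
[ 0.53108393 -0.24494714  0.12026699] [ 1.79901958e+02  6.80222350e-02 -1.65946119e+01] [-2.69571471  1.41293137 -0.40044526] 0.041766538180217076 [ 39.43540681  17.26692508 -20.27620826 100.677743     6.72661794
  63.28876772 -89.63262997] [0.60384993 0.5953512  0.04889184]
```

View pics/s15z.png

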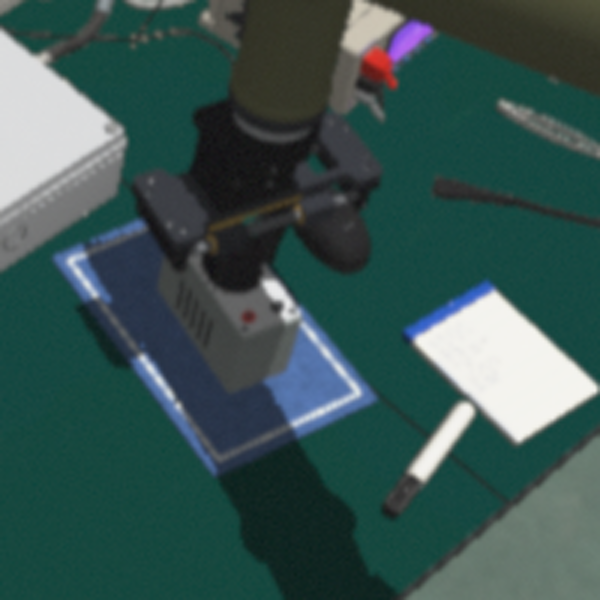

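Call:
move_arm --pt "3.8 0 0 0 0 0 0.12" --pt "3.8 0 0 0 0 0 0.12" --pt "3.8 0 0 0 0 0 0.12" --pt "3.8 0 0 0 0 0 0.1" --pt "3.8 0 0 0 0 0 0"

```text
time_s: 16.8
tool_pos: [0.5319, -0.2454, 0.1203]
tool_rot: [179.9, -0.1, -42.6]
force: [0.4, 1.1, -4.0]
grip_width: 0.0419
```

Call:
move_arm --pt "5 0 0 0 0 0 0" --pt "7 0 0 0 0 0 0" --pt "7 0 0 0 0 0 0" --pt "7 0 0 0 0 0 0"

```text
time_s: 17.13
tool_pos: [0.5325, -0.2467, 0.1212]
tool_rot: [179.9, -0.2, -42.6]
force: [0.5, 0.1, -1.0]
grip_width: 0.0607
```

Call:
move_arm --pt "7 0 0 -1.5 0 0 0" --pt "7 0 0 -3 0 0 0" --pt "7 0 0 -4 0 0 -0.12" --pt "7 -2 0 -3 0 0 -0.12" --pt "7 -3 0 -1 0 0 -0.12"

```text
time_s: 17.55
tool_pos: [0.493, -0.2207, 0.251]
tool_rot: [179.9, -0.7, -21.6]
force: [0.7, -0.1, 2.2]
grip_width: 0.07
```

Call:
move_arm --pt "7 0 0 0 0 0 -0.12" --pt "7 -1 0 0 0 0 -0.06" --pt "7 0 0 0 0 0 0"

```text
time_s: 17.8
tool_pos: [0.4789, -0.2169, 0.2465]
tool_rot: [179.8, -0.1, -11.6]
force: [-0.5, -0.2, -0.2]
grip_width: 0.0699
```

```bash
python3 - <<'E'
from h import *
o,c=snap('wrist','w16');print(o['tool_pos'],o['tool_rot'],o['time_s'])
w=c['img'];cv2.imwrite('pics/w16z.png',cv2.resize(w[100:300,230:430,::-1],None,fx=3,fy=3,interpolation=2))
E
```

```text
[ 0.47888762 -0.21694697  0.24648257] [ 1.79756267e+02 -1.20865292e-01 -1.15813696e+01] 17.8
```

View pics/w16z.png

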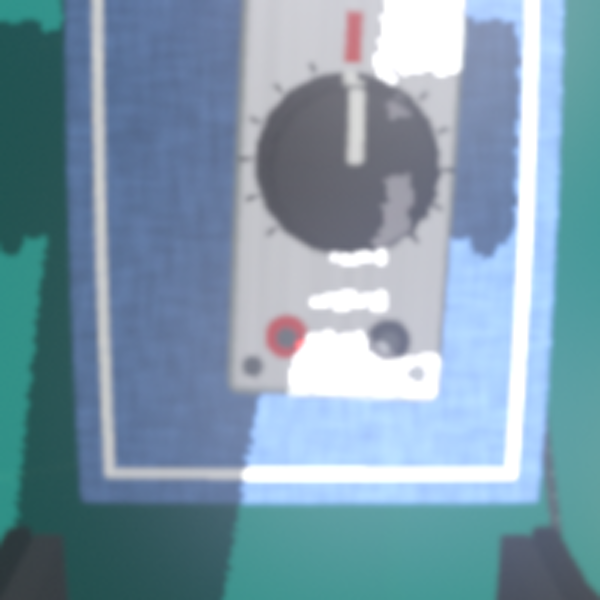

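The pointer runs from (355,162) to (357,88) in this crop and the index from (353,60) to (354,14), so they look close to aligned. Next I'll work out the exact angle.

```bash
python3 - <<'E'
from h import *
im=np.load('pics/w16.npz')['img'];g=cv2.cvtColor(im,cv2.COLOR_RGB2HSV)
def q(u,v,z):return plane('w16',u,v,z)
an=lambda v:np.degrees(np.arctan2(v[1],v[0]))
k=np.zeros((480,640),bool);k[128:158,340:358]=1
m=k&(g[...,2]>140);
ys,xs=np.nonzero(m);W=np.array([q(x,y,.114) for x,y in zip(xs,ys)]);d=np.linalg.svd(W[:,:2]-W[:,:2].mean(0))[2][0];d*=np.sign(d[0]);print('ptr',len(xs),an(d),W.min(0),W.max(0))
m2=((g[...,0]<10)|(g[...,0]>170))&(g[...,1]>80)&(np.arange(480)[:,None]>98)&(np.arange(480)[:,None]<125)&(np.arange(640)[None]>335)&(np.arange(640)[None]<360)
ys,xs=np.nonzero(m2);V=np.array([q(x,y,.084) for x,y in zip(xs,ys)]);e=np.linalg.svd(V[:,:2]-V[:,:2].mean(0))[2][0];e*=np.sign(e[0]);print('idx',an(e),V.mean(0))
C=np.array([.533,-.2452,0]); print('idx from C',an(V.mean(0)-C),'ptr from C',an(W.mean(0)-C), 'idx-ptr mid',an(V.mean(0)-W.mean(0)))
L=[q(230+233/3,100+380/3,.084),q(230+245/3,100,.084)];print('left edge',an(L[1]-L[0]))
E
```

```text
ptr 199 -12.11817220057485 [ 0.53477678 -0.25309889  0.114     ] [ 0.55462359 -0.24490434  0.114     ]
idx -15.394772186731165 [ 0.56649149 -0.25471326  0.084     ]
idx from C -15.857194079090412 ptr from C -17.069285386652332 idx-ptr mid -15.165529502433442
left edge -13.675082059382046
```

Call:
move_arm --pt "7 -2 1.0 -1 0 0 0.02" --pt "7 -2 0.5 -1 0 0 0.02" --pt "7 0 0 0 0 0 0" --pt "7 0 0 0 0 0 0"

```text
time_s: 18.18
tool_pos: [0.4378, -0.2238, 0.2661]
tool_rot: [179.8, -0.2, -14.1]
force: [-0.6, -0.5, -1.4]
grip_width: 0.07
```

```bash
python3 - <<'E'
from h import *
o,c=snap('wrist','w17');print(o['tool_pos'],o['tool_rot'],o['time_s'])
w=c['img'];cv2.imwrite('pics/w17z.png',cv2.resize(w[90:290,230:430,::-1],None,fx=3,fy=3,interpolation=2))
o,c=snap('top','t17');w=c['img'];cv2.imwrite('pics/t17z.png',cv2.resize(w[205:305,400:500,::-1],None,fx=6,fy=6,interpolation=2))
E
```

```text
[ 0.43782706 -0.22380162  0.26608802] [ 1.79799022e+02 -1.78504449e-01 -1.41319026e+01] 18.1833
```

View pics/w17z.png

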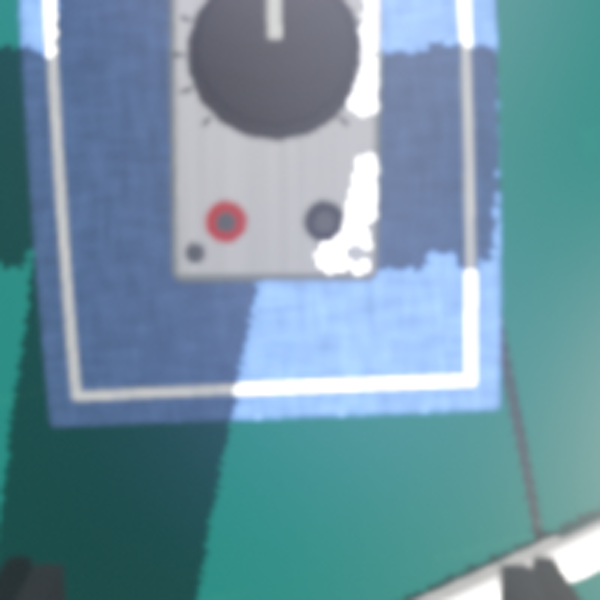

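View pics/t17z.png

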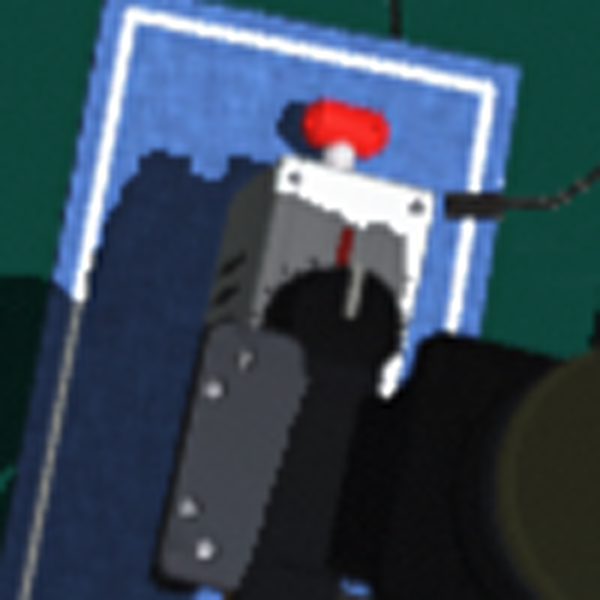

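```bash
python3 - <<'E'
from h import *
im=np.load('pics/w17.npz')['img'];cv2.imwrite('pics/w17y.png',cv2.resize(im[20:190,240:400,::-1],None,fx=3.5,fy=3.5,interpolation=2))
E
```

```text
(no output)
```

View pics/w17y.png

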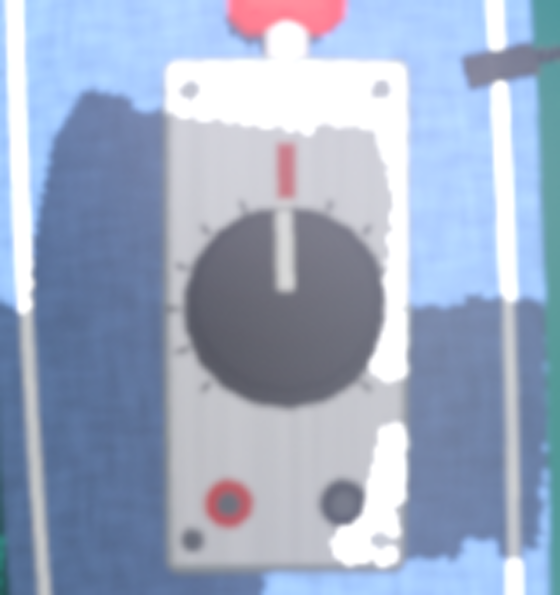

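```bash
python3 - <<'E'
from h import *
im=np.load('pics/w17.npz')['img'];g=cv2.cvtColor(im,cv2.COLOR_RGB2HSV)
an=lambda v:np.degrees(np.arctan2(v[1],v[0]))
def fit(m,z):
    ys,xs=np.nonzero(m);W=np.array([plane('w17',x,y,z) for x,y in zip(xs,ys)]);d=np.linalg.svd(W[:,:2]-W[:,:2].mean(0))[2][0];d*=np.sign(d[0]);return len(xs),an(d),W.mean(0)
Y,X=np.mgrid[:480,:640]
print('ptr',fit((g[...,2]>150)&(Y>82)&(Y<106)&(X>314)&(X<328),.114))
print('idx',fit((g[...,1]>60)&((g[...,0]<10)|(g[...,0]>170))&(Y>58)&(Y<78)&(X>312)&(X<332),.084))
s=lambda u,v:plane('w17',240+u/3.5,20+v/3.5,.084)
print('screws',an((s(190,90)+s(381,90))-(s(193,540)+s(379,540))), an(s(190,90)-s(193,540)),'edges',an(s(165,70)-s(170,565)),an(s(406,70)-s(401,565)))
mid=(s(190,90)+s(381,90)+s(193,540)+s(379,540))/4
M=np.array([.542,-.244,0]);d=mid-M;a=np.array([.98,-.2,0]);print('mid',mid,d@a,d@np.array([.2,.98,0]))
for n in ('top','side'):pass
t=np.load('pics/t17.npz')['img'];cv2.imwrite('pics/t17r.png',cv2.resize(t[150:350,120:360,::-1],None,fx=3,fy=3))
E
```

```text
ptr (142, np.float64(-13.180169415176898), array([ 0.54312826, -0.24857802,  0.114     ]))
idx (56, np.float64(-14.09484159030969), array([ 0.56653813, -0.25475525,  0.084     ]))
screws -14.057083600517004 -13.98788028570788 edges -13.861725793722172 -14.379188675082805
mid [ 0.53213397 -0.24621398  0.084     ] -0.009225917558523351 -0.004142910453091639
```

View pics/t17r.png

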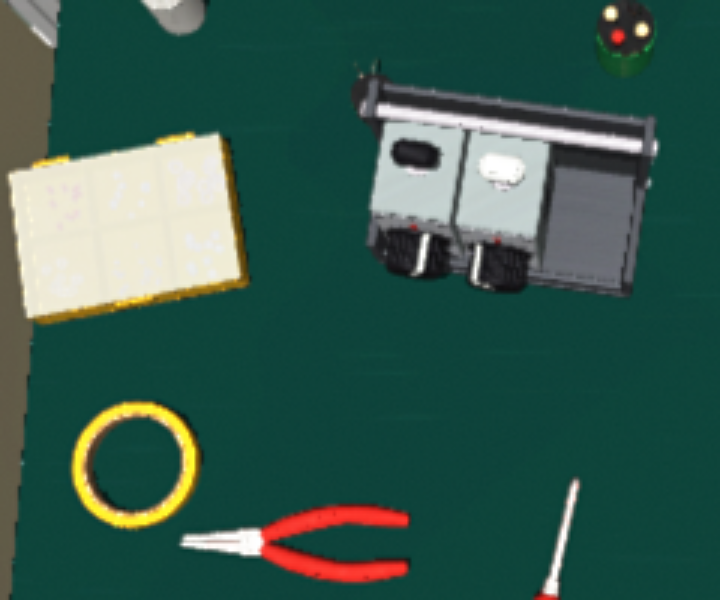

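The pointer is about 1° short of the mark. The other two modules stand upright in the rack and the bystanders haven't moved. The arm is clear, so I'm handing in.

```bash
python3 -c "
from cell import job,env
o=env.get_obs();print(o['time_s'],o['force']);print(job.sign_off())"
```

```text
18.2833 [ 0.48309091 -0.70806904  0.20811396]
the job is handed in; nothing more can be done
None
```

I handed the job in at 18.3 s of the 72 s allowed. The red-handled module is lying on its back on the mat with its pointer on the red mark; no verdict was reported.

- **Module:** I tilted it forward clear of the bar and lifted it out. I set its rear bottom edge on the mat, laid it back along an arc, pressed it down lightly and let go. Its middle is about 9 mm and 4 mm from the mat's centre.
- **Knob:** After letting go I turned it about 123° clockwise in a single grasp. The module shifted by about 2° while I did this, but stayed flat.
- **Pointer check:** The last wrist picture puts the pointer 0.9° (about 0.016 rad) short of the mark, against a limit of 0.1 rad. An earlier view from further off-centre gave a less certain 2–3°, also inside the limit. I did not adjust it further.
- **Everything else:** In the last top view the black and white modules stand upright in the rack. The green can, yellow tape, pliers and coil look where they were, judged by eye. The gripper was open and clear of everything.

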